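Bayonet light cap on the loaded luminometer, held for the reading

ROBOT

A 6-joint arm with a two-finger parallel gripper is mounted at the origin on the work surface. World frame = base frame: x ahead of the robot, y to its left, z up, the work surface at z = 0. Lengths are in m, angles in rad, forces in N, time in s.
With the tool pointing down it reaches from about 0.375 to 0.9 m from the base axis. Payload 3.1 kg.
Tool frame: the origin (TCP) lies at the very end of the fingers, on their centre line; the grasp point (between the pads) lies 19 mm behind it; z points along the fingers, y is the direction in which the jaws open and shut (so a half turn about z gives the same grasp; the last joint's range is limited). The gripper opens to 87 mm and grips with 3 to 60 N. Pads are 19 mm wide; open, the fingers measure 117 mm over their backs; the gripper's body (75 mm by 190 mm) begins 51 mm behind the grasp point.
Start: joints at [1.044, 0.527, 1.433, -0, 1.181, -0.178], TCP at [0.214, 0.587, 0.185] pointing down, gripper open.
Joint ranges: [-3.08, 3.08], [-0.75, 2.2], [0.22, 2.44], [-1.43, 4.57], [0, 2.65], [-2.85, 2.85]. Speed limits (rad/s): [2.79, 2.79, 3.14, 3.14, 3.14, 3.14].

INTERFACE

Orientations are given as a unit quaternion [w, x, y, z].
In Python, from station import env gives the robot as it stands.
- The arm moves only by the tool play_rows, never from a script. Its argument "commands" is one flat list of numbers, 7 for each row, row after row: the closure in counts, from 0 (fully open) to 255 (shut), then the shift along the tool's x, y, z in m, then the turn, a rotation vector about the tool's x, y, z in rad. In form: [gripper, x, y, z, wx, wy, wz, gripper, x, y, z, wx, wy, wz, ...]. A call has 1 to 12 rows; each row shifts and turns the commanded pose from where the row before left it, along the tool's axes as they then stand; what a row does not reach is not made up. A row lasts 1/12 s, in which the tool goes at most 41.7 mm and 7.16 degrees, less where a joint would pass 70% of its speed; a pose out of reach is approached as far as the arm can. A call with a gripper value outside its range is refused whole. The fingers move at their own pace and stop on an object; the grip force is fixed at half the most. Time passes only in rows, so rows that do not move let the fingers close. It gives the time, the measured TCP pose, the force and the opening at its end, in the units of the state.
- env.sense(): the state, without advancing time (a new reading comes with each control period).
- env.camera(name): name is "scene" or "top" or "wrist"; returns a dict with "pixels" (384x512x3 uint8, red, green, blue), "K" (3x3 intrinsics, pixels), "rvec" (rotation vector, rad) and "tvec" (3), from world to camera coordinates, as OpenCV has them; the wrist camera has in their place "tool_from_camera" (4x4, takes a point from camera to tool coordinates, whose origin is the TCP and whose axes are the flange's). Camera axes: x right, y down, z forward; pixel columns grow to the right and rows downward; lengths in m; the calibration is good to about 2 mm. The wrist camera is an equidistant fisheye: a pixel r from the principal point sees the ray r / f radians off the axis. A picture is of the moment at which its call begins: read the wrist's pose just before it. There is no depth.
- env.sign_off(): hands the job in, once; it reports no verdict.
The state is a dict: "clock": time; "q": joint angles; "qd": joint speeds; "tau": joint torques, N m; "tool_pos": TCP position; "tcp_rot": TCP orientation; "force": force on the tool from outside, world axes, zero at the start; "moment": the same for the moment, N m; "finger_gap": finger opening in m.
Only numpy, scipy, OpenCV 4.12 (cv2) and the standard library are available. Lean on these libraries where they do the work, as an engineer would, in place of code of your own. Each camera call takes 0.05 s, during which the arm holds its last target. There are 200 camera calls.

TASK

One of the two luminometers has the sample cell in its well; the other well is empty. Fit the light cap (the one with the bar grip and two lugs) on the loaded meter: push it down until its flange sits on the collar's rim, turn it clockwise until it stops so that the shutter is fully open, and finish still gripping it, pressed down on the rim and turned against the stop, because the shutter springs shut when the cap is let go and the meter is reading. Leave the other things on the bench where they are.

Things in the scene. Friction and masses are not known exactly. Their poses are not given: they have to be found in the camera images.
- light_cap: the light cap, black with an aluminium bar grip, about 80 g, standing upright on the table. Origin: centre of the spigot's underside; z up, x along the bar. From the bottom: round spigot 32 mm across, 15 mm high, with two lugs; round flange 58 mm across, from 15 to 23 mm; flat-sided bar grip on top. Fully home in a collar, its flange lies on the rim and its origin is 65 mm above the table
- cap_grip (a point): point inside the cap's bar grip, 45 mm above the cap's origin. The bar is 46 mm long (cap's x), 14 mm wide (y), from 23 to 51 mm above the origin
- cap_lug (a point): middle of one of the cap's two steel lugs, 20 mm out along the cap's +x and 4 mm above its origin; the other is across from it, at -x. Each stands out to 22 mm from the axis, is 8 mm wide and 4 mm high. The bar lies over the lugs
- meter_1: one of two like luminometers, grey housing, fixed on the table. Origin: on the axis of its cell well, at the table; z up. Well block: 47 mm to +x and -x, 48 mm to each side, 66 mm high. Keypad deck to -x, out to 130 mm, 44 mm high (the display slope between them reaches 64 mm). Well 28 mm square: empty (a deep dark hole), or holding the cell
- rim_1 (a point): centre of the flat rim of meter_1's aluminium bayonet collar, 80 mm above the table, on the well's axis. Collar 60 mm across outside, bore 36 mm; its lip is 4 mm thick. The cap's spigot goes into the bore and its flange comes to rest on the rim
- slot_1 (a point): one entry slot in the collar of meter_1, 20 mm from the axis on the meter's +y side; the other is across from it, at -y. 13 mm wide at the bore. The lugs go down here, so the cap enters only with its bar across the meter (either way round). 13 mm before home the lugs enter the lip and 5 mm before home they are below it; there the slots run clockwise, seen from above
- shutter_1 (a joint): shutter of meter_1: 0 shut (spring), 1.25 rad open, at its stop. The lugs under the lip drive it as the cap turns clockwise from above: 0.18 rad free play, then 1.25, so 1.43 rad (82 degrees) in all; the bar ends nearly along the meter. Takes 0.06 N m, at the stop 0.12, plus friction. Let go, the cap rises 5 mm to the lip and is turned back by the spring
- meter_2: one of two like luminometers, grey housing, fixed on the table. Origin: on the axis of its cell well, at the table; z up. Well block: 47 mm to +x and -x, 48 mm to each side, 66 mm high. Keypad deck to -x, out to 130 mm, 44 mm high (the display slope between them reaches 64 mm). Well 28 mm square: empty (a deep dark hole), or holding the cell
- rim_2 (a point): centre of the flat rim of meter_2's aluminium bayonet collar, 80 mm above the table, on the well's axis. Collar 60 mm across outside, bore 36 mm; its lip is 4 mm thick. The cap's spigot goes into the bore and its flange comes to rest on the rim
- slot_2 (a point): one entry slot in the collar of meter_2, 20 mm from the axis on the meter's +y side; the other is across from it, at -y. 13 mm wide at the bore. The lugs go down here, so the cap enters only with its bar across the meter (either way round). 13 mm before home the lugs enter the lip and 5 mm before home they are below it; there the slots run clockwise, seen from above
- shutter_2 (a joint): shutter of meter_2: 0 shut (spring), 1.25 rad open, at its stop. The lugs under the lip drive it as the cap turns clockwise from above: 0.18 rad free play, then 1.25, so 1.43 rad (82 degrees) in all; the bar ends nearly along the meter. Takes 0.06 N m, at the stop 0.12, plus friction. Let go, the cap rises 5 mm to the lip and is turned back by the spring
- cell: round glass sample cell, 25 mm across, 56 mm high, white screw top, standing in the well of one of the meters on a spring seat. Origin: centre of its underside, 19 mm above the table; its top is 5 mm below the rim. The cap touches it when 10 mm from home and pushes it down against the spring: 3 N at first, 8 N fully home
- dust_plug: bystander: black dust plug, a round push-in plug without lugs or bar, flange 54 mm across, round 24 mm knob on top, 40 mm high; origin under its centre
- flask: bystander: conical glass flask, 80 mm across, 121 mm high; origin under its centre
- petri_dish: bystander: glass dish, 96 mm across, 16 mm high; origin under its centre
- cuvette_1: bystander: clear square cuvette, 12.5 x 12.5 x 45 mm, standing in the dish; origin under its centre
- cuvette_2: bystander: clear square cuvette, 12.5 x 12.5 x 45 mm, standing in the dish; origin under its centre
- tester: bystander: blue pen-type water tester lying flat, 160 x 36 x 22 mm, long axis x; origin under it
- amber_bottle: bystander: amber reagent bottle, 54 mm across, 105 mm high; origin under its centre
- beaker: bystander: glass beaker, 72 mm across the rim, 90 mm high; origin under its centre
Things that resemble listed ones, but are neither listed nor needed, are in the scene too. Leave any yellow look-alike of the light_cap alone.

How it is judged:
By the outcome, as a careful person would: the job done as asked, in the order asked, and still so for the second after the job is handed in, while the arm keeps its last pose, push and grip.
It also fails if it takes over 45 s, if anything falls off the work surface, if the arm or the gripper's body presses on something with over 40 N, if the wrist force passes 120 N, or if a joint passes its speed limit or range.

## Working session

There is one attempt and no reset: what is moved stays moved. The work goes in short steps, Python scripts to look and compute and a tool call to move; the robot and the scene stay as the last step left them, time stands still between calls to the robot, and variables do not carry over. Pictures are saved under pics/ and viewed, about 8 in all and at most 12, crops included, and the job is handed in when it is done.

Besides the shell and the picture viewer there is one more tool, called after "Request:" by a JSON object that holds its "name" and its "arguments". play_rows: Moves the arm, as the interface text tells. Its arguments: {"type":"object","properties":{"commands":{"type":"array","items":{"type":"number"}}},"required":["commands"]}

```bash
mkdir -p pics; cat > h.py <<'E'
import numpy as np, cv2
from station import env
from scipy.spatial.transform import Rotation as R
def save(n,im): cv2.imwrite(f'pics/{n}.png',cv2.cvtColor(im,cv2.COLOR_RGB2BGR))
def cast(c,uv,z):
    Rm=cv2.Rodrigues(np.array(c['rvec'],float))[0];t=np.array(c['tvec'],float).ravel()
    d=Rm.T@np.linalg.inv(c['K'])@np.array([uv[0],uv[1],1.]);o=-Rm.T@t
    return o+d*(z-o[2])/d[2]
def wcast(c,s,uv,z):
    K=np.array(c['K']);x=(uv[0]-K[0,2]);y=(uv[1]-K[1,2]);r=np.hypot(x,y);th=r/K[0,0]
    d=np.array([x/r*np.sin(th),y/r*np.sin(th),np.cos(th)])
    T=np.array(c['tool_from_camera']);q=s['tcp_rot'];Rt=R.from_quat([q[1],q[2],q[3],q[0]]).as_matrix()
    o=Rt@T[:3,3]+s['tool_pos'];d=Rt@T[:3,:3]@d
    return o+d*(z-o[2])/d[2]
E
python3 - <<'E'
from h import *
s=env.sense();print(s)
a=env.camera('top');b=env.camera('scene');c=env.camera('wrist')
np.save('top.npy',a,allow_pickle=True);np.save('scene.npy',b,allow_pickle=True)
for n,x in zip(('top','scene','wrist'),(a,b,c)): save(n,cv2.resize(x['pixels'],(800,600),interpolation=cv2.INTER_CUBIC)); 
print(a['K'],cv2.Rodrigues(a['rvec'])[0],c['K'],c['tool_from_camera'])
E
```

```text
{'clock': 0.0, 'q': array([ 1.04347077e+00,  5.28495157e-01,  1.43390791e+00,  1.69074203e-05,
        1.18138582e+00, -1.78484589e-01]), 'qd': array([-0.00039557,  0.00073585,  0.00014788,  0.00225373, -0.00078398,
        0.00154909]), 'tau': array([-3.79056155e-04, -4.40035307e+01, -1.76590830e+01,  6.31433772e-02,
        5.81625151e-02, -1.66423329e-04]), 'tool_pos': array([0.21317126, 0.58665443, 0.18365213]), 'tcp_rot': array([-3.86872492e-04,  1.73540509e-01,  9.84826120e-01, -1.02774093e-03]), 'force': array([-0.01760187, -0.52443947,  0.98493274]), 'moment': array([-8.72607429e-03,  5.14322180e-05, -3.55836033e-02]), 'finger_gap': 0.08704224373993827}
[[386.2395654    0.         255.42137076]
 [  0.         386.2395654  192.27218757]
 [  0.           0.           1.        ]] [[ 0.01440169 -0.99986617  0.00776146]
 [-0.98073986 -0.0156375  -0.19469155]
 [ 0.19478687 -0.00480808 -0.98083381]] [[297.31863964   0.         254.10280635]
 [  0.         297.31863964 188.67693127]
 [  0.           0.           1.        ]] [[-5.22069225e-05 -9.60691834e-01 -2.77616996e-01  7.58210880e-02]
 [ 9.99999633e-01 -2.87409450e-04  8.06524858e-04  9.77158004e-05]
 [-8.54611594e-04 -2.77616853e-01  9.60691497e-01 -1.99538874e-01]
 [ 0.00000000e+00  0.00000000e+00  0.00000000e+00  1.00000000e+00]]
```

View pics/top.png

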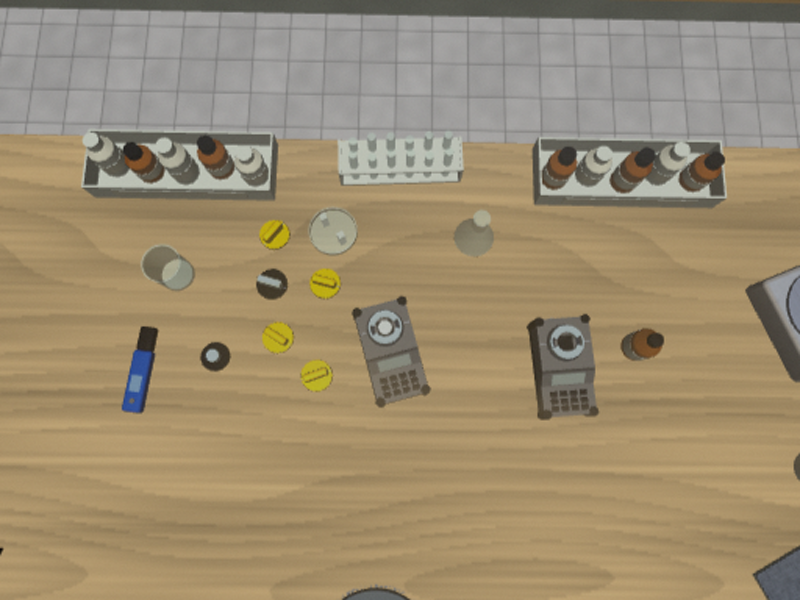

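View pics/scene.png

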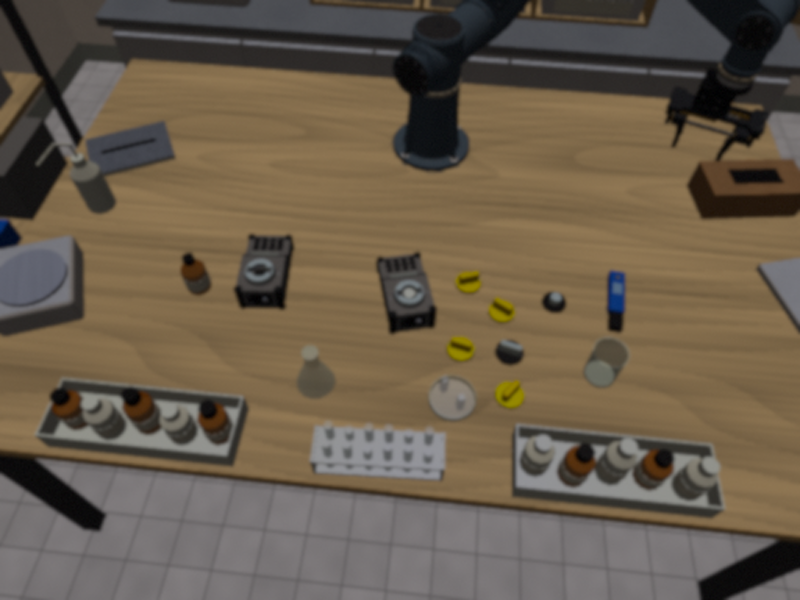

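Top view (800 px scale):
- **Cap candidates:** black with aluminium bar at (271,284), black dust plug with round knob at (215,356), and yellow look-alikes at (275,235), (325,283), (278,337) and (316,376). I choose (271,284).
- **Meters:** the left one at (385,327) shows a white cell top. The right one at (567,342) is dark.

Next I check both in a close crop.

```bash
python3 - <<'E'
from h import *
a=np.load('top.npy',allow_pickle=True).item();k=1.5625
for n,u,z in(('cap',(271,283),.045),('rimL',(385,327),.08),('rimR',(567,342),.08),('plug',(214,356),.03),('y',(325,283),.04),('y',(275,235),.04),('y',(278,337),.04),('y',(316,376),.04)):
    p=cast(a,(u[0]/k,u[1]/k),z);print(n,p.round(4),np.hypot(p[0],p[1]).round(3))
im=a['pixels'];f=lambda x0,y0:cv2.resize(im[y0:y0+75,x0:x0+100],(600,450),interpolation=cv2.INTER_CUBIC)
save('crop',cv2.resize(np.hstack([f(130,150),f(205,180)]),(800,300)))
E
```

```text
cap [0.6445 0.2075 0.045 ] 0.677
rimL [ 0.5591 -0.0085  0.08  ] 0.559
rimR [ 0.5371 -0.3344  0.08  ] 0.633
plug [0.5074 0.3086 0.03  ] 0.594
y [0.6473 0.1069 0.04  ] 0.656
y [0.74   0.2062 0.04  ] 0.768
y [0.5434 0.1899 0.04  ] 0.576
y [0.4727 0.1167 0.04  ] 0.487
```

View pics/crop.png

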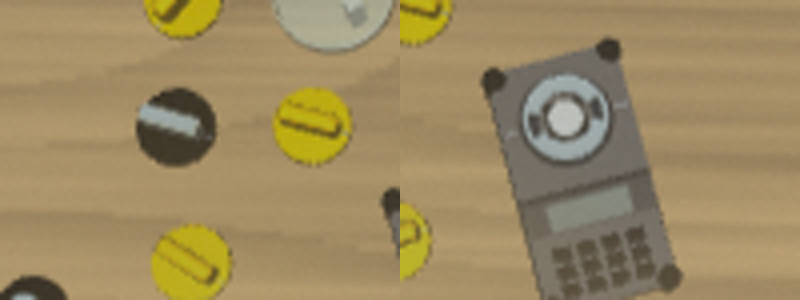

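Crops: the cap at (175,127) has an aluminium bar on a black disc. The left meter's collar at (566,118) has the white cell top inside, with slots at (535,124) and (597,108), across the meter. I move above the cap first.

Request:
{"name": "play_rows", "arguments": {"commands": [0,-0.036,-0.014,0,0,0,0,0,-0.036,-0.014,0,0,0,0,0,-0.036,-0.014,0,0,0,0,0,-0.036,-0.014,0,0,0,0,0,-0.036,-0.014,0,0,0,0,0,-0.036,-0.014,0,0,0,0,0,-0.036,-0.014,0,0,0,0,0,-0.036,-0.014,0,0,0,0,0,-0.036,-0.014,0,0,0,0,0,-0.036,-0.014,0,0,0,0,0,-0.036,-0.014,0,0,0,0,0,-0.036,-0.014,0,0,0,0]}}

```text
clock: 1.15
tool_pos: [0.5631, 0.2802, 0.1843]
tcp_rot: [-0.0, 0.174, 0.985, -0.0]
force: [0.3, 1.1, -0.6]
finger_gap: 0.087
```

Request:
{"name": "play_rows", "arguments": {"commands": [0,-0.036,-0.014,0,0,0,0,0,-0.036,-0.014,0,0,0,0,0,-0.03,-0.013,0,0,0,0,0,0,0,0,0,0,0.12,0,0,0,0,0,0,0.12,0,0,0,0,0,0,0.12,0,0,0,0,0,0,0.12,0,0,0,0,0,0,0.12,0,0,0,0,0,0,0.12,0,0,0,0,0,0,0.12,0,0,0,0,0,0,0.12,0,0,0,0,0,0,0.12]}}

```text
clock: 2.15
tool_pos: [0.6436, 0.2083, 0.1841]
tcp_rot: [-0.0, 0.657, 0.754, -0.0]
force: [0.6, 0.6, 0.7]
finger_gap: 0.0874
```

Request:
{"name": "play_rows", "arguments": {"commands": [0,0,0,0,0,0,0.12,0,0,0,0,0,0,0.12,0,0,0,0,0,0,0.12,0,0,0,0,0,0,0.09,0,0,0,0,0,0,0,0,0,0,0,0,0,0,0,0,0,0,0,0,0]}}

```text
clock: 2.73
tool_pos: [0.6438, 0.2084, 0.1844]
tcp_rot: [-0.0, 0.807, 0.591, -0.0]
force: [0.0, 0.6, 0.5]
finger_gap: 0.087
```

```bash
python3 - <<'E'
from h import *
s=env.sense();c=env.camera('wrist');print(s['clock'],s['q'],s['tool_pos'],s['tcp_rot'],s['force'])
np.save('w1.npy',dict(c=c,s=s),allow_pickle=True)
save('w1',cv2.resize(c['pixels'],(800,600),interpolation=cv2.INTER_CUBIC))
E
```

```text
2.7333 [ 1.48303563e-01  5.99924637e-01  1.29170013e+00 -3.31433859e-05
  1.25058677e+00  4.54361607e-01] [0.64376547 0.2083999  0.18435873] [-1.30088699e-04  8.06626350e-01  5.91061617e-01 -2.81211362e-04] [0.02236024 0.57013589 0.524628  ]
```

View pics/w1.png

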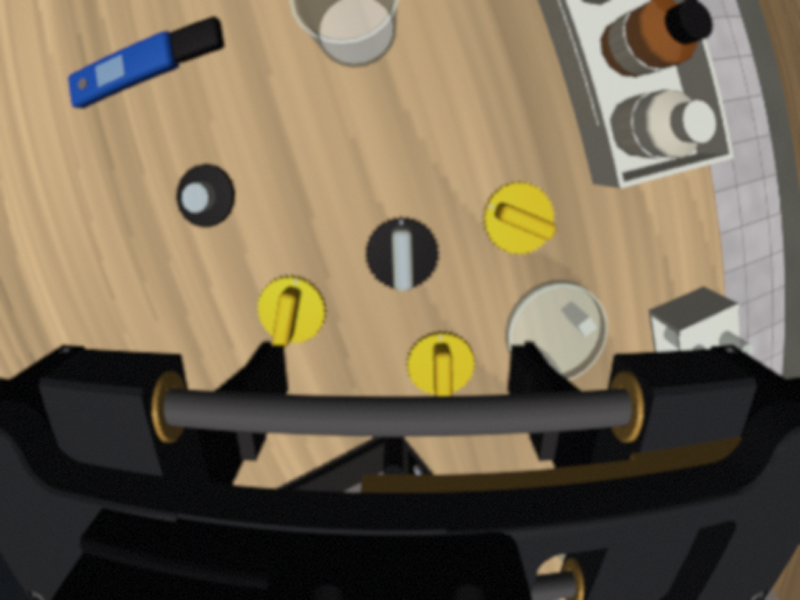

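The cap with the aluminium bar is at (402,255), almost aligned with the tool's x axis, and yellow caps are around it. Now I measure it.

```bash
python3 - <<'E'
from h import *
w=np.load('w1.npy',allow_pickle=True).item();c,s=w['c'],w['s'];im=c['pixels']
hsv=cv2.cvtColor(im,cv2.COLOR_RGB2HSV)
x0,x1,y0,y1=228,286,130,192
sub=im[y0:y1,x0:x1].astype(int);hs=hsv[y0:y1,x0:x1]
bar=((sub.min(2)>110)&(hs[...,1]<60)).astype(np.uint8)
blk=(sub.max(2)<75).astype(np.uint8)
def big(m):
    cs,_=cv2.findContours(m,0,2);k=max(cs,key=cv2.contourArea);return k+np.array([x0,y0])
b=big(bar);m=big(blk)
h=cv2.convexHull(m);e=cv2.fitEllipse(h);print('flange',e, wcast(c,s,e[0],.021))
mr=cv2.minAreaRect(b);print('bar',mr,cv2.contourArea(b))
box=np.array(sorted(cv2.boxPoints(mr).tolist(),key=lambda p:p[1]))
P=[wcast(c,s,p,.051) for p in box];A=(P[0]+P[1])/2;B=(P[2]+P[3])/2
print('ends',A,B,np.linalg.norm(A-B),np.linalg.norm(P[0]-P[1]),'mid',(A+B)/2,'ang',np.degrees(np.arctan2(*(A-B)[1::-1])))
hw=[wcast(c,s,p[0],.021) for p in h];hw=np.array(hw)[:,:2];print('minEncl',cv2.minEnclosingCircle(hw.astype(np.float32)))
Rt=R.from_quat(np.roll(s['tcp_rot'],-1)).as_matrix();print('tool x,y',Rt[:,0],Rt[:,1],'xang',np.degrees(np.arctan2(Rt[1,0],Rt[0,0])))
d=np.append(cv2.minEnclosingCircle(hw.astype(np.float32))[0],0)-s['tool_pos'];print('tool d',Rt.T@d)
E
```

```text
flange ((257.07537841796875, 161.6668243408203), (43.893184661865234, 44.76821517944336), 84.5341796875) [0.64944341 0.21341745 0.021     ]
bar ((256.940185546875, 166.94464111328125), (38.164093017578125, 11.337772369384766), 87.79740142822266) 382.5
ends [0.6547394  0.23446273 0.051     ] [0.64297302 0.19133091 0.051     ] 0.0447079541153419 0.012787881506483 mid [0.64885621 0.21289682 0.051     ] ang 74.74098307316943
minEncl ((0.6492640972137451, 0.21301281452178955), 0.028152504935860634)
tool x,y [ 3.01292171e-01  9.53531823e-01 -2.99884115e-04] [ 9.53531677e-01 -3.01292295e-01 -5.42292430e-04] xang 72.4647687455651
tool d [0.00611054 0.00395325 0.18435479]
```

Request:
{"name": "play_rows", "arguments": {"commands": [100,0.006,0.004,0,0,0,-0.04,100,0,0,0.03,0,0,0,100,0,0,0.03,0,0,0,100,0,0,0.03,0,0,0,100,0,0,0.03,0,0,0,100,0,0,0.02,0,0,0,100,0,0,0.018,0,0,0,100,0,0,0,0,0,0,255,0,0,0,0,0,0,255,0,0,0,0,0,0,255,0,0,0,0,0,0,255,0,0,0,0,0,0]}}

```text
clock: 3.78
tool_pos: [0.651, 0.2132, 0.0286]
tcp_rot: [0.001, 0.795, 0.606, 0.001]
force: [-0.2, -0.8, -0.6]
finger_gap: 0.034
```

Request:
{"name": "play_rows", "arguments": {"commands": [255,0,0,0,0,0,0,255,0,0,0,0,0,0,255,0,0,0,0,0,0,255,0,0,0,0,0,0]}}

```text
clock: 4.12
tool_pos: [0.6497, 0.213, 0.027]
tcp_rot: [0.0, 0.795, 0.606, 0.0]
force: [-0.0, 0.2, -0.5]
finger_gap: 0.0075
```

The gap is below 14 mm, so the bar may not be held. I look again.

```bash
python3 - <<'E'
from h import *
s=env.sense();c=env.camera('wrist');t=env.camera('scene')
print(s['clock'],s['tool_pos'],s['tcp_rot'],s['force'],s['moment'],s['finger_gap'])
a=c['pixels'][130:320,128:384];b=t['pixels'][150:290,250:450]
save('w2',np.hstack([cv2.resize(a,(400,297),interpolation=cv2.INTER_CUBIC),cv2.resize(b,(400,297),interpolation=cv2.INTER_CUBIC)]))
E
```

```text
4.1167 [0.64972595 0.21295118 0.02696243] [1.02471335e-04 7.95241238e-01 6.06293106e-01 1.80045390e-04] [-0.02825693  0.19455221 -0.53755795] [-0.08906554  0.02303633  0.07910522] 0.007521668519434492
```

View pics/w2.png

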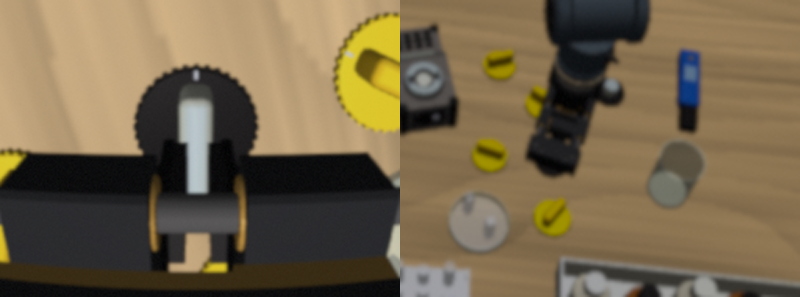

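Wrist view: the bar is between the fingers, on the black disc at (195,125). I lift a little and check the gap and force.

Request:
{"name": "play_rows", "arguments": {"commands": [255,0,0,0,0,0,0,255,0,0,0,0,0,0,255,0,0,-0.01,0,0,0,255,0,0,-0.02,0,0,0,255,0,0,-0.03,0,0,0,255,0,0,-0.03,0,0,0,255,0,0,-0.03,0,0,0,255,0,0,-0.02,0,0,0,255,0,0,0,0,0,0,255,0,0,0,0,0,0]}}

```text
clock: 5.05
tool_pos: [0.6506, 0.2131, 0.1689]
tcp_rot: [0.001, 0.795, 0.606, 0.002]
force: [-0.8, 0.3, 0.8]
finger_gap: 0.0004
```

```bash
python3 - <<'E'
from h import *
s=env.sense();c=env.camera('wrist')
print(s['tool_pos'],s['force'],s['moment'],s['finger_gap'])
np.save('w3.npy',dict(c=c,s=s),allow_pickle=True)
save('w3',cv2.resize(c['pixels'][120:320,108:404],(800,540),interpolation=cv2.INTER_CUBIC))
E
```

```text
[0.65060507 0.21314297 0.16893582] [-0.81447022  0.26304951  0.80105001] [-0.09580852  0.08972558  0.07318595] 0.0004234105197639883
```

View pics/w3.png

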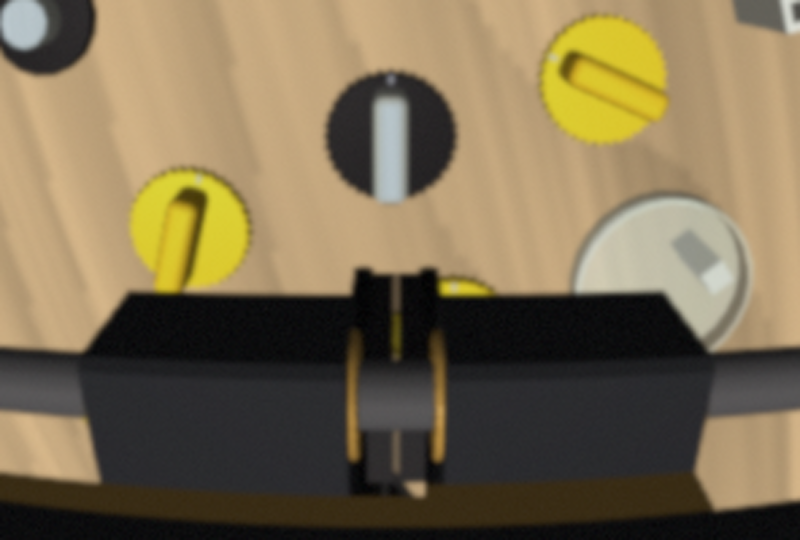

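The grasp missed. The fingers shut on nothing and the cap is still standing at (391,135) in the crop, apparently undisturbed. The fingertips appear at (397,270), lower than the calibration predicts. I check the calibration against the fingertips in the fixed camera.

```bash
python3 - <<'E'
from h import *
w=np.load('w3.npy',allow_pickle=True).item();c,s=w['c'],w['s']
u=(108+391/2.7027,120+135/2.7);print('cap w3',wcast(c,s,u,.021))
t=env.camera('scene');s=env.sense();a=np.load('top.npy',allow_pickle=True).item()
def pr(c,p): return cv2.projectPoints(np.array([p],float),c['rvec'],c['tvec'],np.array(c['K']),None)[0].ravel()
p=s['tool_pos']
im=t['pixels'].copy();big=cv2.resize(im,None,fx=5,fy=5,interpolation=cv2.INTER_CUBIC)
def mk(q,col): 
    x=pr(t,q)*5+2;cv2.drawMarker(big,tuple(int(v) for v in x),col,0,16,1)
mk(p,(255,0,0));mk(p+[0,0,.07],(255,0,0));mk((.649,.213,0.05),(0,255,0));mk((.649,.213,0.021),(0,255,0))
uv=(pr(t,p)*5).astype(int);print(uv/5)
save('s4',big[max(0,uv[1]-230):uv[1]+270,max(0,uv[0]-350):uv[0]+350])
E
```

```text
cap w3 [0.64967178 0.21296826 0.021     ]
[333.2 199.8]
```

View pics/s4.png

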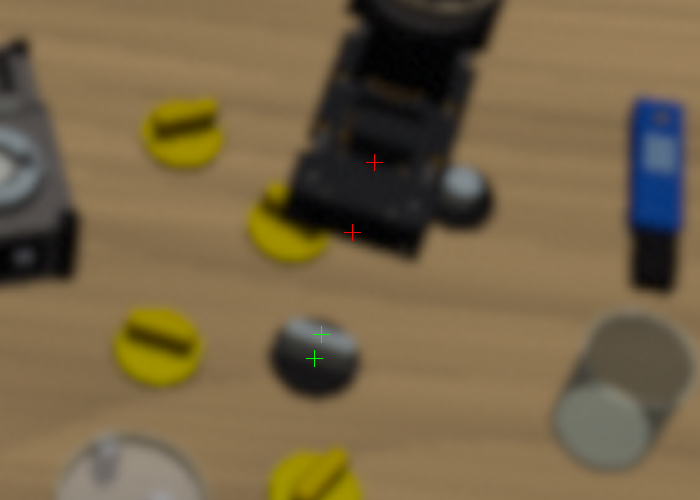

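The cap position agrees across the top view, two wrist views and the scene view to about 1 mm. In the wrist view the open fingertips (87 mm gap) subtend a depth of about 0.18 m, not 0.213 m, so the real tips look about 35 mm short of the reported TCP. They closed above the bar. I descend again with the jaws half open, then feel down carefully for the flange.

Request:
{"name": "play_rows", "arguments": {"commands": [100,0,0,0,0,0,0,100,0,0,0.03,0,0,0,100,0,0,0.03,0,0,0,100,0,0,0.03,0,0,0,100,0,0,0.03,0,0,0,100,0,0,0.022,0,0,0,100,0,0,0.01,0,0,0,100,0,0,0,0,0,0,100,0,0,0,0,0,0]}}

```text
clock: 5.9
tool_pos: [0.6493, 0.2129, 0.0139]
tcp_rot: [-0.0, 0.795, 0.606, -0.001]
force: [0.1, -0.2, 0.9]
finger_gap: 0.0493
```

```bash
python3 - <<'E'
from h import *
s=env.sense();c=env.camera('wrist');t=env.camera('scene')
print(s['tool_pos'],s['force'],s['moment'],s['finger_gap'])
a=c['pixels'][150:280,158:354];b=t['pixels'][150:250,270:420]
save('w5',np.hstack([cv2.resize(a,(450,300),interpolation=cv2.INTER_CUBIC),cv2.resize(b,(350,300),interpolation=cv2.INTER_CUBIC)]))
E
```

```text
[0.64926592 0.21286899 0.01387231] [ 0.11242684 -0.18642556  0.89176067] [-0.10077981  0.0576532   0.00671545] 0.049313129345519444
```

View pics/w5.png

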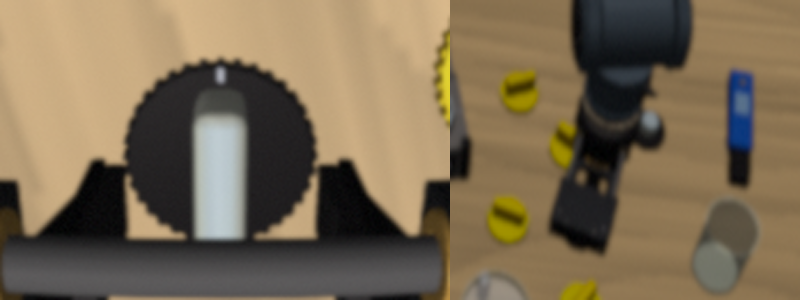

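Right: no contact at a reported z of 0.014, though a 49 mm jaw over a 58 mm flange should have touched at 0.023. The jaw's apparent width, 82 px for 49.3 mm, again gives a tip offset of about 33 mm. I go lower in small steps.

Request:
{"name": "play_rows", "arguments": {"commands": [100,0,0,0.006,0,0,0,100,0,0,0.006,0,0,0,100,0,0,0.002,0,0,0,100,0,0,0,0,0,0]}}

```text
clock: 6.33
tool_pos: [0.6491, 0.2129, 0.0002]
tcp_rot: [-0.0, 0.795, 0.606, -0.0]
force: [-0.7, 0.9, -0.5]
finger_gap: 0.053
```

Request:
{"name": "play_rows", "arguments": {"commands": [100,0,0,0.002,0,0,0,100,0,0,0.002,0,0,0,100,0,0,0,0,0,0]}}

```text
clock: 6.58
tool_pos: [0.6494, 0.2129, -0.0037]
tcp_rot: [-0.0, 0.795, 0.606, -0.0]
force: [-0.3, -0.5, -1.3]
finger_gap: 0.0531
```

Request:
{"name": "play_rows", "arguments": {"commands": [255,0,0,0,0,0,0,255,0,0,0,0,0,0,255,0,0,0,0,0,0,255,0,0,0,0,0,0,255,0,0,0,0,0,0,255,0,0,0,0,0,0,255,0,0,0,0,0,0,255,0,0,0,0,0,0]}}

```text
clock: 7.25
tool_pos: [0.6496, 0.2129, -0.0033]
tcp_rot: [-0.0, 0.795, 0.606, -0.0]
force: [-1.0, -0.7, -0.2]
finger_gap: 0.0139
```

The cap is gripped: the gap is 13.9 mm. With the cap's origin at z=0 the reported TCP z is -0.0035, so home is at about 0.0615. I lift, and measure the meter from the saved top view.

Request:
{"name": "play_rows", "arguments": {"commands": [255,0,0,-0.005,0,0,0,255,0,0,-0.015,0,0,0,255,0,0,-0.03,0,0,0,255,0,0,-0.03,0,0,0,255,0,0,-0.03,0,0,0,255,0,0,-0.03,0,0,0,255,0,0,-0.02,0,0,0,255,0,0,0,0,0,0]}}

```text
clock: 7.92
tool_pos: [0.6534, 0.2137, 0.163]
tcp_rot: [0.003, 0.795, 0.606, 0.005]
force: [0.3, 0.7, 0.0]
finger_gap: 0.0135
```

```bash
python3 - <<'E'
from h import *
s=env.sense();print(s['tool_pos'],s['force'],s['finger_gap'])
a=np.load('top.npy',allow_pickle=True).item();im=a['pixels'].astype(int)
def fl(x0,x1,y0,y1,f,z):
    m=f(im[y0:y1,x0:x1]).astype(np.uint8);cs,_=cv2.findContours(m,0,2);k=max(cs,key=cv2.contourArea)+np.array([x0,y0])
    h=cv2.convexHull(k);W=np.array([cast(a,p[0],z)[:2] for p in h],np.float32);return cv2.minEnclosingCircle(W),cv2.fitEllipse(h)
print('cap',fl(155,192,165,198,lambda s:s.max(2)<85,.02))
print('ring',fl(225,270,190,228,lambda s:(s.min(2)>125)&(s[...,2]>=s[...,0]-2),.08))
# dark feet corners & housing
print('ring thr150',fl(225,270,190,228,lambda s:(s.min(2)>140)&(s[...,2]>=s[...,0]-2),.08))
# slots: dark blobs inside ring
x0,x1,y0,y1=228,266,194,226;g=im[y0:y1,x0:x1].max(2)
cs,_=cv2.findContours((g<85).astype(np.uint8),0,2)
for k in cs:
    M=cv2.moments(k)
    if M['m00']>3: u=(M['m10']/M['m00']+x0,M['m01']/M['m00']+y0);print('dark',u,M['m00'],cast(a,u,.078))
E
```

```text
[0.65336385 0.21366217 0.16298383] [0.29642482 0.65381186 0.01785903] 0.013459497502985491
cap (((0.6495313048362732, 0.21226181089878082), 0.02906072326004505), ((173.5847930908203, 181.26806640625), (18.308320999145508, 19.335384368896484), 78.54922485351562))
ring (((0.5605152249336243, -0.006632352247834206), 0.029898809269070625), ((245.86325073242188, 208.81927490234375), (20.677122116088867, 20.90302848815918), 152.75506591796875))
ring thr150 (((0.5606600046157837, -0.007310894317924976), 0.029206907376646996), ((245.9763946533203, 208.83999633789062), (20.142934799194336, 20.620210647583008), 83.96525573730469))
dark (229.07407407407408, 199.66666666666666) 9.0 [0.58604456 0.04091712 0.078     ]
```

Request:
{"name": "play_rows", "arguments": {"commands": [255,-0.015,0.0015,0,0,0,0,255,-0.03,0.0015,0,0,0,0,255,-0.03,0.0015,0,0,0,0,255,-0.03,0.0015,0,0,0,0,255,-0.03,0.0015,0,0,0,0,255,-0.03,0.0015,0,0,0,0,255,-0.03,0.0015,0,0,0,0,255,-0.03,0.0015,0,0,0,0,255,-0.03,0.0015,0,0,0,0,255,-0.03,0.0015,0,0,0,0,255,-0.03,0,0,0,0,0]}}

```text
clock: 8.83
tool_pos: [0.578, -0.0965, 0.1544]
tcp_rot: [-0.002, 0.795, 0.606, -0.001]
force: [0.6, -0.5, -1.4]
finger_gap: 0.013
```

Request:
{"name": "play_rows", "arguments": {"commands": [255,0,0,0,0,0,-0.1,255,0,0,0,0,0,-0.1,255,0,0,0,0,0,-0.1,255,0,0,0,0,0,-0.1,255,0,0,0,0,0,-0.1,255,0,0,0,0,0,0,255,0,0,0,0,0,0]}}

```text
clock: 9.42
tool_pos: [0.5789, -0.0949, 0.1549]
tcp_rot: [-0.002, 0.622, 0.783, -0.001]
force: [0.2, 0.3, -0.4]
finger_gap: 0.0138
```

```bash
python3 - <<'E'
from h import *
s=env.sense();c=env.camera('wrist')
print(s['clock'],s['tool_pos'],s['tcp_rot'],s['force'],s['finger_gap'],s['q'])
np.save('w6.npy',dict(c=c,s=s),allow_pickle=True)
save('w6',cv2.resize(c['pixels'][100:292,128:384],(800,600),interpolation=cv2.INTER_CUBIC))
E
```

```text
9.4167 [ 0.57889242 -0.09494564  0.15494865] [-1.79338880e-03  6.21729431e-01  7.83229696e-01 -7.35735780e-04] [ 0.18322682  0.29814374 -0.43543075] 0.013834147475955037 [-3.52766051e-01  5.13026031e-01  1.55871033e+00 -3.13446745e-04
  1.07372339e+00 -5.81511708e-01]
```

View pics/w6.png

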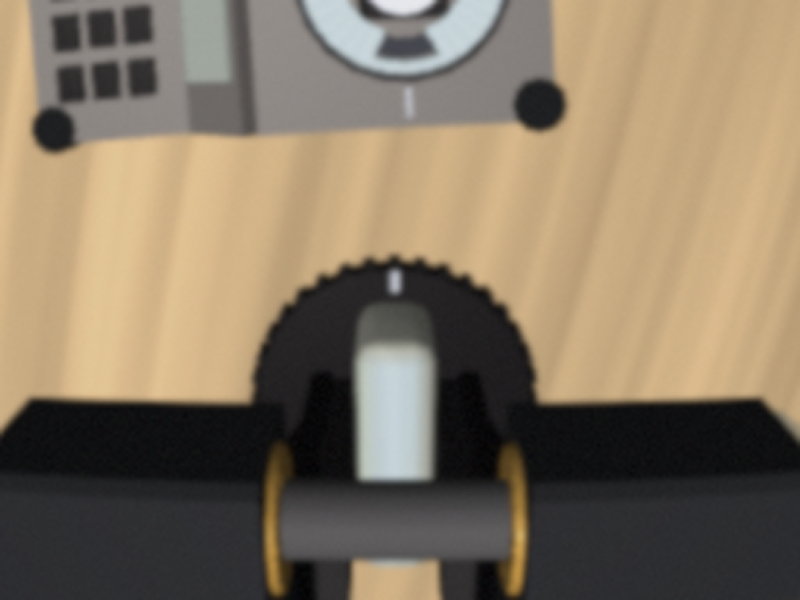

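The cap is held squarely. The collar is at the top, with its near slot at (406,45) and the housing's white slot mark at (409,103). I measure the ring and the slot line from this frame.

```bash
python3 - <<'E'
from h import *
w=np.load('w6.npy',allow_pickle=True).item();c,s=w['c'],w['s'];im=c['pixels'].astype(int)
x0,x1,y0,y1=210,306,50,128
S=im[y0:y1,x0:x1];m=((S.min(2)>130)&(S[...,2]>S[...,0]+3)).astype(np.uint8)
cs,_=cv2.findContours(m,0,2);k=max(cs,key=cv2.contourArea);h=cv2.convexHull(k)+np.array([x0,y0])
W=np.array([wcast(c,s,p[0],.08)[:2] for p in h],np.float32);ctr,r=cv2.minEnclosingCircle(W);print('ring',ctr,r,cv2.fitEllipse(h))
g=S.max(2);ds=[]
cs,_=cv2.findContours((g<110).astype(np.uint8),0,2)
for k in cs:
    M=cv2.moments(k)
    if M['m00']>15:
        u=(M['m10']/M['m00']+x0,M['m01']/M['m00']+y0);p=wcast(c,s,u,.078);print('dark',u,M['m00'],p.round(4),np.hypot(*(p[:2]-ctr)).round(4),np.degrees(np.arctan2(*(p[:2]-ctr)[::-1])).round(1))
# housing slot marks
for u in[(128+409/3.125,100+103/3.125)]:
    p=wcast(c,s,u,.066);print('mark',p,np.degrees(np.arctan2(*(p[:2]-ctr)[::-1])))
Rt=R.from_quat(np.roll(s['tcp_rot'],-1)).as_matrix();print('xang',np.degrees(np.arctan2(Rt[1,0],Rt[0,0])),Rt[2])
# cap in hand: notch mark + bar direction
u=(128+394/3.125,100+281/3.125);capz=s['tool_pos'][2]+.0035+.023
p=wcast(c,s,u,capz);print('notch in tool',Rt.T@(p-s['tool_pos']))
for x in(128+355/3.125,128+435/3.125): print('bar edge in tool y',(Rt.T@(wcast(c,s,(x,100+400/3.125),capz+.028)-s['tool_pos'])))
save('w6b',cv2.resize(c['pixels'][40:136,200:328],(640,480),interpolation=cv2.INTER_CUBIC))
E
```

```text
ring (0.5607632398605347, -0.006754903122782707) 0.030604898929595947 ((256.2889099121094, 90.60213470458984), (65.38194274902344, 66.31227111816406), 92.40571594238281)
dark (299.70588235294116, 126.1078431372549) 17.0 [ 0.6075 -0.0295  0.078 ] 0.052 -26.0
dark (257.6056338028169, 114.46244131455398) 71.0 [ 0.5669 -0.0283  0.078 ] 0.0224 -74.2
dark (267.97354497354496, 101.62433862433862) 31.5 [ 0.5734 -0.0145  0.078 ] 0.0148 -31.4
dark (245.48677248677248, 102.3015873015873) 31.5 [ 0.5535 -0.0198  0.078 ] 0.015 -119.2
dark (267.44, 79.53999999999999) 25.0 [0.5682 0.0055 0.078 ] 0.0143 58.7
dark (243.6949152542373, 80.74576271186442) 29.5 [ 0.5473 -0.0006  0.078 ] 0.0148 155.2
dark (261.15, 114.58518518518518) 90.0 [ 0.5701 -0.0277  0.078 ] 0.0229 -66.0
dark (255.16754850088182, 67.34391534391534) 94.5 [0.5547 0.0141 0.078 ] 0.0217 106.3
dark (296.5, 52.18361581920904) 59.0 [0.5882 0.0376 0.078 ] 0.0521 58.2
mark [ 0.57237263 -0.0459024   0.066     ] -73.48200916355339
xang 103.11457159281872 [ 0.00189441 -0.00338251 -0.99999248]
notch in tool [ 0.02538955  0.00041216 -0.02645349]
bar edge in tool y [ 0.01249617 -0.0062258  -0.05445568]
bar edge in tool y [ 0.0125132   0.00738006 -0.05450167]
```

View pics/w6b.png

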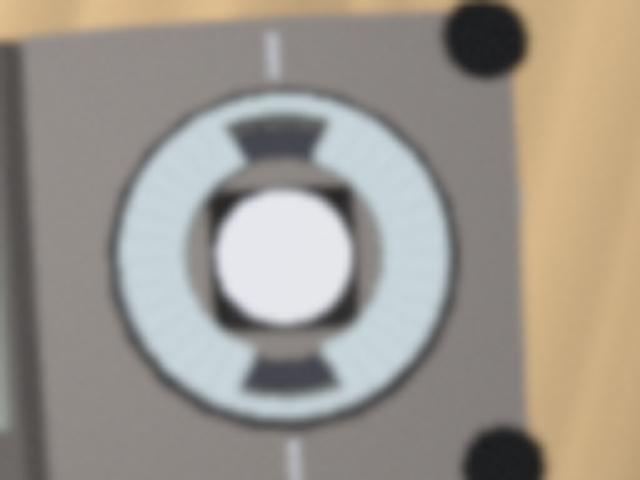

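Ring centre (0.5608, -0.0067), radius 30.6 mm. The slots are at 106.3° and -74.2°, and the tool is at 103.1°. I move above the collar, align and start down.

Request:
{"name": "play_rows", "arguments": {"commands": [255,0.015,0,0,0,0,-0.026,255,0.025,0,0,0,0,-0.026,255,0.025,0.001,0,0,0,0,255,0.025,0.001,0,0,0,0,255,0,0.002,0,0,0,0,255,0,0,0,0,0,0,255,0,0,0,0,0,0]}}

```text
clock: 10.05
tool_pos: [0.5608, -0.0064, 0.1567]
tcp_rot: [0.0, 0.599, 0.8, -0.0]
force: [-0.1, -0.1, -0.8]
finger_gap: 0.014
```

```bash
cat > st.py <<'E'
from h import *
s=env.sense();Rt=R.from_quat(np.roll(s['tcp_rot'],-1)).as_matrix()
print(s['clock'],'pos',s['tool_pos'].round(4),'xang',np.degrees(np.arctan2(Rt[1,0],Rt[0,0])).round(2),'tilt',Rt[2].round(4),'F',s['force'].round(1),'M',s['moment'].round(3),'gap',round(s['finger_gap'],4),'q6',s['q'][5].round(3))
print('to ring, tool axes',(Rt.T@(np.array([.5608,-.0067,.0615])-s['tool_pos'])).round(4))
E
python3 st.py
```

```text
10.05 pos [ 0.5608 -0.0064  0.1567] xang 106.34 tilt [-5.e-04  3.e-04 -1.e+00] F [-0.1 -0.1 -0.8] M [-0.064 -0.043  0.016] gap 0.014 q6 -0.496
to ring, tool axes [-0.0002 -0.0001  0.0952]
```

Request:
{"name": "play_rows", "arguments": {"commands": [255,0,0,0.02,0,0,0,255,0,0,0.02,0,0,0,255,0,0,0.02,0,0,0,255,0,0,0.01,0,0,0,255,0,0,0.005,0,0,0,255,0,0,0,0,0,0,255,0,0,0,0,0,0]}}

```text
clock: 10.63
tool_pos: [0.5613, -0.0074, 0.082]
tcp_rot: [0.0, 0.6, 0.8, 0.0]
force: [-0.1, -0.1, -0.3]
finger_gap: 0.0136
```

Request:
{"name": "play_rows", "arguments": {"commands": [255,0,0,0.003,0,0,0,255,0,0,0.003,0,0,0,255,0,0,0.003,0,0,0,255,0,0,0,0,0,0]}}

```text
clock: 10.97
tool_pos: [0.5605, -0.0068, 0.0725]
tcp_rot: [-0.0, 0.6, 0.8, -0.0]
force: [-0.1, 0.1, -0.7]
finger_gap: 0.0136
```

```bash
python3 st.py
```

```text
10.9667 pos [ 0.5605 -0.0068  0.0725] xang 106.28 tilt [ 1.e-04 -3.e-04 -1.e+00] F [-0.1  0.1 -0.7] M [-0.093  0.036 -0.013] gap 0.0136 q6 -0.496
to ring, tool axes [0.     0.0004 0.011 ]
```

Request:
{"name": "play_rows", "arguments": {"commands": [255,0,0,0.003,0,0,0,255,0,0,0.003,0,0,0,255,0,0,0.002,0,0,0,255,0,0,0,0,0,0]}}

```text
clock: 11.3
tool_pos: [0.5611, -0.0069, 0.0648]
tcp_rot: [0.0, 0.6, 0.8, 0.0]
force: [-1.1, 0.6, 5.1]
finger_gap: 0.0141
```

Request:
{"name": "play_rows", "arguments": {"commands": [255,0,0,0.002,0,0,0,255,0,0,0.001,0,0,0,255,0,0,0,0,0,0]}}

```text
clock: 11.55
tool_pos: [0.5613, -0.0069, 0.0624]
tcp_rot: [0.001, 0.6, 0.8, 0.0]
force: [-0.8, -0.6, 6.1]
finger_gap: 0.0141
```

```bash
python3 st.py
```

```text
11.55 pos [ 0.5613 -0.0069  0.0624] xang 106.27 tilt [-6.0e-04  1.2e-03 -1.0e+00] F [-0.8 -0.6  6.1] M [-0.003  0.194 -0.034] gap 0.0141 q6 -0.496
to ring, tool axes [ 0.0004 -0.0004  0.0009]
```

Request:
{"name": "play_rows", "arguments": {"commands": [255,0,0,0.001,0,0,0,255,0,0,0.001,0,0,0,255,0,0,0,0,0,0]}}

```text
clock: 11.8
tool_pos: [0.5614, -0.0069, 0.0619]
tcp_rot: [0.001, 0.6, 0.8, 0.0]
force: [-3.2, 1.0, 16.4]
finger_gap: 0.0136
```

Request:
{"name": "play_rows", "arguments": {"commands": [255,0,0,0.001,0,0,0,255,0,0,0,0,0,0]}}

```text
clock: 11.97
tool_pos: [0.5614, -0.0069, 0.0617]
tcp_rot: [0.001, 0.6, 0.8, 0.0]
force: [-4.1, 0.8, 21.4]
finger_gap: 0.0135
```

```bash
python3 st.py
```

```text
11.9667 pos [ 0.5614 -0.0069  0.0617] xang 106.29 tilt [-0.0011  0.0019 -1.    ] F [-4.1  0.8 21.4] M [0.112 0.802 0.029] gap 0.0135 q6 -0.496
to ring, tool axes [ 0.0004 -0.0005  0.0002]
```

The cap is home: z=0.0617 against an expected 0.0615, with the force rising steeply to 21 N against 8 N from the spring alone. I ease back slightly and turn clockwise (+tool z).

Request:
{"name": "play_rows", "arguments": {"commands": [255,0,0,-0.0005,0,0,0.06,255,0,0,0,0,0,0.1,255,0,0,0,0,0,0.1,255,0,0,0,0,0,0]}}

```text
clock: 12.3
tool_pos: [0.5619, -0.007, 0.062]
tcp_rot: [0.001, 0.7, 0.715, 0.001]
force: [-2.7, 0.2, 17.7]
finger_gap: 0.0138
```

```bash
python3 st.py
```

```text
12.3 pos [ 0.5619 -0.007   0.062 ] xang 91.21 tilt [-9.0e-04  3.2e-03 -1.0e+00] F [-2.7  0.2 17.7] M [0.036 0.576 0.039] gap 0.0138 q6 -0.232
to ring, tool axes [ 0.0004 -0.0011  0.0005]
```

Request:
{"name": "play_rows", "arguments": {"commands": [255,0,0,0,0,0,0.1,255,0,0,0,0,0,0.1,255,0,0,0,0,0,0.1,255,0,0,0,0,0,0.1,255,0,0,0,0,0,0.1,255,0,0,0,0,0,0]}}

```text
clock: 12.8
tool_pos: [0.5611, -0.0067, 0.0616]
tcp_rot: [0.001, 0.855, 0.519, 0.001]
force: [-3.5, 0.1, 17.5]
finger_gap: 0.014
```

Request:
{"name": "play_rows", "arguments": {"commands": [255,0,0,0,0,0,0.1,255,0,0,0,0,0,0.1,255,0,0,0,0,0,0.1,255,0,0,0,0,0,0.1,255,0,0,0,0,0,0.1,255,0,0,0,0,0,0]}}

```text
clock: 13.3
tool_pos: [0.5613, -0.007, 0.0616]
tcp_rot: [0.001, 0.956, 0.292, 0.001]
force: [-4.3, -0.1, 17.0]
finger_gap: 0.0134
```

```bash
python3 st.py
```

```text
13.3 pos [ 0.5613 -0.007   0.0616] xang 33.94 tilt [ 0.0011  0.0017 -1.    ] F [-4.3 -0.1 17. ] M [0.008 0.756 0.033] gap 0.0134 q6 0.768
to ring, tool axes [-0.0002 -0.0005  0.0001]
```

Request:
{"name": "play_rows", "arguments": {"commands": [255,0,0,0,0,0,0.07,255,0,0,0,0,0,0.07,255,0,0,0,0,0,0.03,255,0,0,0,0,0,0]}}

```text
clock: 13.63
tool_pos: [0.5613, -0.007, 0.0616]
tcp_rot: [0.001, 0.977, 0.211, 0.001]
force: [-3.0, 0.2, 16.4]
finger_gap: 0.0139
```

```bash
python3 st.py
```

```text
13.6333 pos [ 0.5613 -0.007   0.0616] xang 24.37 tilt [ 0.0014  0.0017 -1.    ] F [-3.   0.2 16.4] M [0.014 0.732 0.171] gap 0.0139 q6 0.935
to ring, tool axes [-0.0004 -0.0005  0.0001]
```

Request:
{"name": "play_rows", "arguments": {"commands": [255,0,0,0,0,0,0.04,255,0,0,0,0,0,0.0,255,0,0,0,0,0,0]}}

```text
clock: 13.88
tool_pos: [0.5613, -0.0071, 0.0616]
tcp_rot: [0.001, 0.981, 0.192, 0.001]
force: [-2.8, 0.6, 15.4]
finger_gap: 0.0136
```

```bash
python3 st.py
```

```text
13.8833 pos [ 0.5613 -0.0071  0.0616] xang 22.15 tilt [ 0.0013  0.0017 -1.    ] F [-2.8  0.6 15.4] M [0.043 0.785 0.306] gap 0.0136 q6 0.974
to ring, tool axes [-0.0003 -0.0005  0.0001]
```

Mz is climbing steeply past 24° (0.03, then 0.17, then 0.31 N m), as expected at the stop (106.2 - 81.9 = 24.3°). One picture to check the bar and flange.

```bash
python3 st.py; python3 - <<'E'
from h import *
s=env.sense();c=env.camera('wrist');t=env.camera('scene')
np.save('w7.npy',dict(c=c,s=s),allow_pickle=True)
a=c['pixels'][140:280,158:346];b=t['pixels'][145:225,220:330]
save('w7',np.hstack([cv2.resize(a,(400,298),interpolation=cv2.INTER_CUBIC),cv2.resize(b,(400,298),interpolation=cv2.INTER_CUBIC)]))
E
python3 st.py
```

```text
13.8833 pos [ 0.5613 -0.0071  0.0616] xang 22.15 tilt [ 0.0013  0.0017 -1.    ] F [-2.8  0.6 15.4] M [0.043 0.785 0.306] gap 0.0136 q6 0.974
to ring, tool axes [-0.0003 -0.0005  0.0001]
13.9833 pos [ 0.5613 -0.0071  0.0616] xang 22.15 tilt [ 0.0014  0.0018 -1.    ] F [-3.   0.5 16.6] M [0.026 0.719 0.294] gap 0.014 q6 0.974
to ring, tool axes [-0.0003 -0.0006  0.0001]
```

View pics/w7.png

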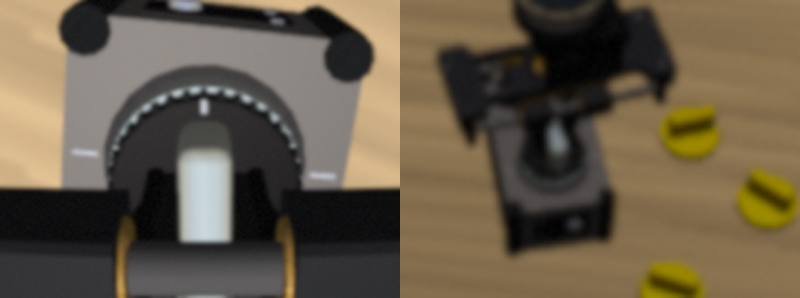

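The bar lies nearly along the meter, with the slot marks now at its sides at (85,153) and (322,176). The flange is flat on the collar, and the bar is straight between the pads with its mark at (203,105). Force and moment are steady, so I hand in.

Request:
{"name": "play_rows", "arguments": {"commands": [255,0,0,0,0,0,0,255,0,0,0,0,0,0,255,0,0,0,0,0,0,255,0,0,0,0,0,0,255,0,0,0,0,0,0,255,0,0,0,0,0,0]}}

```text
clock: 14.48
tool_pos: [0.5613, -0.0071, 0.0616]
tcp_rot: [0.001, 0.981, 0.192, 0.001]
force: [-3.2, 1.0, 15.8]
finger_gap: 0.0139
```

```bash
python3 st.py; python3 -c "
from station import env
print(env.sign_off())"
```

```text
14.4833 pos [ 0.5613 -0.0071  0.0616] xang 22.15 tilt [ 0.0014  0.0018 -1.    ] F [-3.2  1.  15.8] M [0.03  0.7   0.318] gap 0.0139 q6 0.974
to ring, tool axes [-0.0003 -0.0006  0.0001]
the job is handed in; nothing more can be done
None
```

The light cap is on the loaded meter (the left one in the top view, white cell top showing), and I handed the job in at about 14.5 s with the arm still gripping it. I had no direct reading of the shutter, so "fully open" is inferred from the angle and the torque.

**Last checks**
- **Seated:** reported TCP height is 0.0616 against an expected 0.0615. I am pressing with about 16 N, of which the cell spring accounts for 8 N, so the flange is on the rim.
- **Turned to the stop:** the tool turned 84° clockwise. The torque jumped from 0.03 to about 0.31 N m near the expected stop angle of 24°.
- **Grip:** the finger gap is 13.9 mm on the 14 mm bar. Force and torque stayed steady over the last 0.6 s.

**What failed or disagreed**
- **First grasp missed:** the fingers closed above the bar and touched nothing. The real fingertips turned out to be about 33 mm short of the reported TCP. I found this from the wrist pictures and the missing contact, allowed for it, and the second grasp held.
- **Tool angle:** the tool ended about 2° past the expected stop angle. I take that as give in the grip while pressing against the stop.
- **Side load:** a small sideways force of about 3 N and a 0.7 N m moment remained at the end.

The arm touched nothing else on the bench as far as the pictures and forces show.

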